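# Queue the specimens from the case in a neat row on the shelf

### The job

Lever the grey specimen case's blue lid open with the blade of the red-handled tool (not with the fingers) and swing it right over so that it stays open, then lay the tool back on its black mat. Take the orange and the blue specimen out of the case and set them down upright, without dropping them, on the white shelf next to the green one, to make one neat straight side-by-side row in the order green, orange, blue: all facing the same way as the green one, front faces in line, neighbours no more than about 20 mm apart. Leave the green specimen and the brass weight where they stand.

Things in the scene. Friction and masses are not known exactly. Their poses are not given: they have to be found in the camera images.
- case: grey open-topped specimen case fixed to the bench, outer 152 (x) x 212 (y) x 96 (z) mm, walls and floor 6 mm, with a blue hinged lid on it. Origin: centre of its underside, z up. Its opening front is the -x side (small blue label on it), the hinge runs along y at the top of the +x side. The two specimens stand inside, side by side along y, tops 10 mm below the rim.
- lid (a joint): angle of the lid (rad), a blue panel with a grey inlay, 168 x 212 x 6 mm, 0.2 kg, no handle: 0 closed, grows as it opens; it falls shut if let go below about 1.5 and falls over to its stop at 1.9, where it stays, beyond about 1.6
- lid_lip (a point): middle of the lower edge of the lid's free front lip, 168 mm from the hinge line (turns with the lid). Closed, the lid's underside is 96 mm above the bench and overhangs the case's front wall by 16 mm: the lip to lever under. The hinge line is at x +76 mm, z 96 mm in the case's frame.
- tool: blade tool: red handle 110 x 20 x 26 mm (x, y, z), with a flat steel blade 32 mm wide and 3 mm thick that points along its +x, at half the handle's height; 0.12 kg. Origin: centre of the handle's underside; z up. The handle reaches x -55 to +55 mm, the blade on to x +145 mm. It lies on the mat.
- blade_tip (a point): middle of the blade's front edge: x +145 mm, z 13 mm in the tool's frame, at half the blade's thickness
- mat: fixed black rubber mat for the tool, 250 (x) x 100 (y) x 3 (z) mm; origin: centre of its underside
- shelf: low white shelf fixed to the bench, board 160 (x) x 310 (y) mm, its top 50 mm above the origin, which is the centre of its underside on the bench; z up. Rows run along y. A rail 8 mm thick stands 14 mm above the board along the rear (+x) edge, its inner face at x +72 mm. Blue edge strip at the front (-x).
- green: specimen: upright sandwich block 44 (x) x 60 (y) x 80 (z) mm, about 0.28 kg, green core with a 5 mm aluminium sheet on each x face (grip there); from above a coloured strip between two metal edges. Origin: centre of its underside, z up; a half turn makes no difference. It stands near one end of the shelf (either end) and stays there; the free room is on its other side, towards the brass weight.
- orange: specimen: upright sandwich block 44 (x) x 60 (y) x 80 (z) mm, about 0.28 kg, orange core with a 5 mm aluminium sheet on each x face (grip there); from above a coloured strip between two metal edges. Origin: centre of its underside, z up; a half turn makes no difference. Starts upright in the case; goes next to the green one.
- blue: specimen: upright sandwich block 44 (x) x 60 (y) x 80 (z) mm, about 0.28 kg, blue core with a 5 mm aluminium sheet on each x face (grip there); from above a coloured strip between two metal edges. Origin: centre of its underside, z up; a half turn makes no difference. Starts upright in the case; goes next to the orange one, away from the green one.
- weight: brass calibration weight standing near the other end of the shelf, 42 mm in diameter, 68 mm tall with a knob, 0.5 kg. Origin: centre of its underside. About 0.16 m are free between it and the green specimen.
There are look-alikes about, which are no part of the job. There is more than one size of the tool; the job needs the largest.

How it is judged:
On the way, in this order (a step that is already met when the one before it is completed fails the run):
1. the blade levers the lid up (contact force between tool and lid above 0.1 N and value of joint lid above 0.25 rad).
2. the lid is swung open past upright (value of joint lid above 1.6 rad), for 0.2 s.
At the end, for the whole second after the job is handed in: In one row on the shelf: green, orange, blue; gaps up to 25 mm, within 12 mm of green's line, 0.15 rad of its heading, 0.08 rad of upright, 6 mm of its height, at rest; green within 12 mm of its start; lid beyond 1.4 rad; tool flat and still, handle centre over the mat ((y of orange in the frame of green between 0.057 and 0.086 m or y of orange in the frame of green between -0.086 and -0.057 m) and x of orange in the frame of green between -0.012 and 0.012 m and angle between the x axis of each of orange, blue and the x axis of green, either way round below 0.15 rad and angle between each of orange, blue's own z axis and vertical below 0.08 rad and z of orange in the frame of green between -0.006 and 0.006 m and linear speed of each of orange, blue, tool below 0.02 m/s and (y of blue in the frame of green between 0.115 and 0.17 m or y of blue in the frame of green between -0.17 and -0.115 m) and x of blue in the frame of green between -0.012 and 0.012 m and z of blue in the frame of green between -0.006 and 0.006 m and distance between blue and orange below 0.087 m and distance of green from where it was at the start of the episode below 0.012 m and value of joint lid above 1.4 rad and x of tool in the frame of mat between -0.12 and 0.12 m and y of tool in the frame of mat between -0.05 and 0.05 m and z of tool in the frame of mat below 0.012 m and angle between tool's own z axis and vertical below 0.2 rad); the robot touches nothing.
It fails at once if the lid is moved with the fingers or arm before it is past upright (contact force between any of the fingers, the arm and lid above 1 N and value of joint lid below 1.5 rad).
It fails at once if a specimen is dropped (falls freely by more than about 20 mm) or thrown ((contact force between the fingers and orange below 0.02 N and linear speed of orange above 0.6 m/s) or (contact force between the fingers and blue below 0.02 N and linear speed of blue above 0.6 m/s)).
It fails at once if the green specimen is shifted by more than 15 mm (distance of green from where it was at the start of the episode above 0.015 m).
It fails at once if the brass weight is shifted by more than 15 mm (distance of weight from where it was at the start of the episode above 0.015 m).
It also fails if it takes over 72 s, if anything falls off the work surface, if the arm or the gripper's body presses on something with over 40 N, if the wrist force passes 120 N, or if a joint passes its speed limit or range.

### The arm

A 7-joint arm with a two-finger parallel gripper is mounted at the origin on the work surface. World frame = base frame: x ahead of the robot, y to its left, z up, the work surface at z = 0. Lengths are in m, angles in rad, forces in N, time in s.
With the tool pointing down it reaches from about 0.4 to 0.85 m from the base axis. Payload 4.4 kg.
Tool frame: the origin (TCP) lies midway between the tips of the shut fingers; the grasp point (between the pads) lies 19 mm behind it (r.hold_point_z is the distance from the TCP to the grasp point, in m); z points along the fingers, y is the line along which they close (so a half turn about z gives the same grasp; the last joint's range is limited). The gripper opens to 94 mm and grips with 3 to 60 N. Pads are 16 mm wide; open, the fingers measure 119 mm over their backs; the gripper's body (75 mm by 177 mm) begins 78 mm behind the grasp point.
Start: joints at [1.216, 0.628, 0.038, 1.517, -0.027, 0.996, -0.02], TCP at [0.185, -0.623, 0.205] pointing down, gripper open.
Joint ranges: [-3.06, 3.06], [-0.37, 2.12], [-1.25, 1.32], [0.18, 2.47], [-1.1, 4.24], [0.23, 1.98], [-2.94, 2.94]. Speed limits (rad/s): [2.57, 2.57, 3.14, 3.14, 3.14, 3.14, 3.14].

### API

Orientations are given as a unit quaternion [w, x, y, z].
In Python, from bench import r, cams, finish_job gives the robot as it stands.
- The arm moves only by the shell command python3 -m creep 'ROWS' [FORCE]. ROWS is JSON, a list that holds one entry, the list of rows, each a list of 7 numbers: the turn, a rotation vector about the tool's x, y, z in rad, then the shift along the tool's x, y, z in mm, then the finger opening in mm, from 0 to 94. In form: [[[wx, wy, wz, tx, ty, tz, fingers], ...]]. A call has 1 to 5 rows; each row shifts and turns the commanded pose from where the row before left it, along the tool's axes as they then stand; what a row does not reach is not made up. A row lasts 1/10 s, in which the tool goes at most 50 mm and 8.59 degrees, less where a joint would pass 70% of its speed; a pose out of reach is approached as far as the arm can. A call with a gripper value outside its range is refused whole. The fingers move at their own pace and stop on an object; FORCE is the grip in N (left out, the last holds). Time passes only in rows, so rows that do not move let the fingers close. It gives the time, the measured TCP pose, the force, the opening and the grip force at its end, in the units of the state.
- r.observe(): the state, without advancing time (a new reading comes with each control period).
- cams.capture(name): name is "scene" or "top"; returns a dict with "img" (480x640x3 uint8, red, green, blue), "z_map" (480x640 float32, m along the optical axis (not along the pixel's ray), 0 where there is no reading), "fx", "fy", "cx", "cy" (pixels), "eye" and "rotation" of the camera in the world. Camera axes: x right, y up, looking along -z (the intrinsics and any distortion apply to the point x, -y, -z); pixel columns grow to the right and rows downward; lengths in m; the calibration is good to about 2 mm. A picture is of the moment at which its call begins.
- finish_job(): hands the job in; it is judged then, once.
The state is a dict: "time_s": time; "qpos": joint angles; "dq": joint speeds; "effort": joint torques, N m; "ee_pos": TCP position; "orientation": TCP orientation; "ft_force": force on the tool from outside, world axes, zero at the start; "moment": the same for the moment, N m; "finger_gap": finger opening in m; "grasp_force": force on a finger pad.
Only numpy, scipy, OpenCV 4.12 (cv2) and the standard library are available. Lean on these libraries where they do the work, as an engineer would, in place of code of your own. Each camera call takes 0.05 s, during which the arm holds its last target. There are 200 camera calls.

## Working session

There is one attempt and no reset: what is moved stays moved. The work goes in short steps, Python scripts to look and compute and a shell command to move; the robot and the scene stay as the last step left them, time stands still between calls to the robot, and variables do not carry over. Pictures are saved under pics/ and viewed, at most 10 in all, crops included, and the job is handed in when it is done.

```bash
mkdir -p pics; ls
python3 - <<'E'
from bench import r,cams
import cv2,numpy as np
for n in("scene","top"):
    c=cams.capture(n); cv2.imwrite(f"pics/{n}0.png",c["img"][:,:,::-1]); np.savez(f"{n}0.npz",**c)
    print(n,c["fx"],c["fy"],c["cx"],c["cy"],c["eye"],c["rotation"],[k for k in c])
s=r.observe();print(s)
E
```

```text
pics
scene 507.52039831105833 507.52039831105833 324.57175045060717 240.90014629678225 [ 1.20383102 -0.13117939  0.83520781] [0.71329625 0.31195993 0.2453338  0.5776684 ] ['img', 'z_map', 'fx', 'fy', 'cx', 'cy', 'eye', 'rotation']
top 466.7069743986979 466.7069743986979 319.1987023066628 240.5260278218018 [0.31107065 0.03513796 1.06053851] [-0.69504851 -0.05362879  0.04053917  0.71581289] ['img', 'z_map', 'fx', 'fy', 'cx', 'cy', 'eye', 'rotation']
{'time_s': 0.1, 'qpos': array([ 1.2161817 ,  0.62925369,  0.03845343,  1.51819901, -0.02698971,
        0.99628374, -0.01998099]), 'dq': array([-0.002212  , -0.00312722,  0.00044965, -0.0035044 ,  0.00055515,
        0.00252424,  0.00015239]), 'effort': array([ 2.91319200e-03, -5.50788188e+01,  1.14712916e+00, -1.87117749e+01,
       -5.22879849e-02,  1.91629061e-02,  5.11910923e-05]), 'ee_pos': array([ 0.18499423, -0.6225367 ,  0.20466826]), 'orientation': array([-8.02179537e-04,  9.89589666e-01,  1.43915365e-01, -1.30935689e-04]), 'ft_force': array([-0.95691604,  0.21947562,  0.32902917]), 'moment': array([-0.01319714, -0.03902004, -0.0301282 ]), 'grasp_force': 0.0, 'finger_gap': 0.09410751501959126}
```

View pics/top0.png

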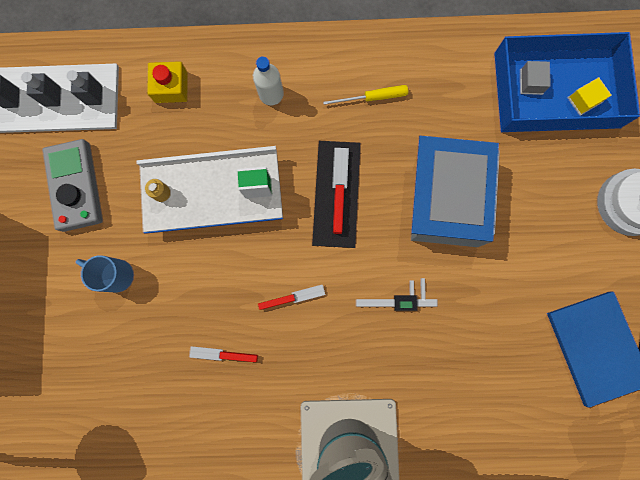

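View pics/scene0.png

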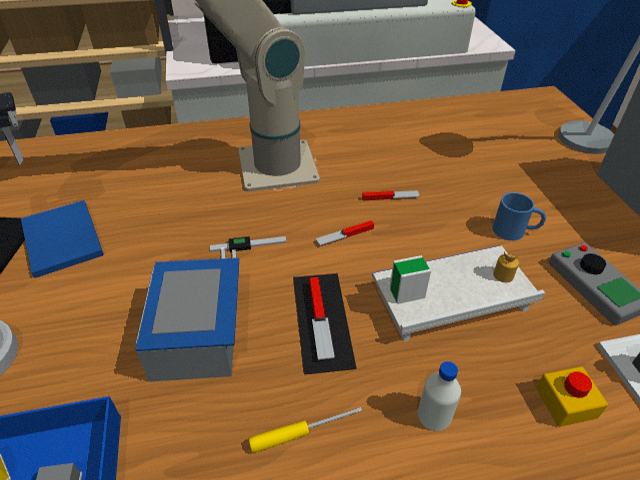

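The top view shows three red-handled tools: one on the black mat at (339,195), which looks largest, and two look-alikes at (292,297) and (224,355). There are two box-like things: the case at (456,190), and a plain blue slab at (600,350), not wanted. The blue bin at (565,80) is also not wanted. The shelf is at (210,190), with green at (253,182) and the weight at (155,188).

```bash
cat > h.py <<'E'
import numpy as np,cv2
from scipy.spatial.transform import Rotation as R
def rot(q): return R.from_quat(np.roll(q,-1))
def cloud(c):
    v,u=np.mgrid[:480,:640]; z=c["z_map"]
    p=np.stack([(u-c["cx"])/c["fx"]*z,-(v-c["cy"])/c["fy"]*z,-z],-1)
    return p@rot(c["rotation"]).as_matrix().T+c["eye"]
def masks(img):
    h=cv2.cvtColor(img,cv2.COLOR_RGB2HSV).astype(int);H,S,V=h[...,0],h[...,1],h[...,2]
    return dict(red=((H<6)|(H>174))&(S>150)&(V>90),blue=(H>100)&(H<118)&(S>140)&(V>50),green=(H>55)&(H<85)&(S>120)&(V>60),
      black=(V<50)&(S<90),steel=(S<30)&(V>120),orange=(H>6)&(H<16)&(S>190)&(V>150),grey=(S<60)&(V>70)&(V<190))
def rect(P):
    (c,s,a)=cv2.minAreaRect((P[:,:2]*1000).astype(np.float32))
    b=cv2.boxPoints((c,s,a)); return np.round(c,1),np.round(s,1),round(a,1),np.round(b).astype(int).tolist(),"z",np.round(np.percentile(P[:,2]*1000,[5,50,95]),1)
def blob(c,m,box=None,zr=(-1,9)):
    """largest blob of mask in pixel box (u0,v0,u1,v1)"""
    P=cloud(c); k=m&(c["z_map"]>0)&(P[...,2]>zr[0])&(P[...,2]<zr[1])
    if box: b=np.zeros_like(k);b[box[1]:box[3],box[0]:box[2]]=1;k&=b
    n,l,s,_=cv2.connectedComponentsWithStats(k.astype(np.uint8)); i=1+np.argmax(s[1:,4])
    return P[l==i]
E
python3 - <<'E'
from h import *
c=dict(np.load("top0.npz"));m=masks(c["img"])
for n,k,b,z in[("handle","red",(320,140,360,250),(-1,9)),("mat","black",(300,130,370,260),(-1,.02)),("blade","steel",(325,140,355,195),(-1,9)),
  ("t2","red",(250,280,330,315),(-1,9)),("t3","red",(180,340,270,370),(-1,9)),
  ("lid","blue",(405,130,505,250),(.09,.12)),("inlay","grey",(420,140,500,230),(.09,.12)),("green","green",(230,160,280,200),(.11,.15)),("greenall","green",(230,160,280,200),(-1,9))]:
    print(n,*rect(blob(c,m[k],b,z)))
P=cloud(c)
k=np.zeros((480,640),bool);k[130:245,130:290]=1
for n,lo,hi in[("board",.044,.057),("rail+",.059,.07),("green top",.12,.14),("weight",.075,.119)]:
    Q=P[k&(P[...,2]>lo)&(P[...,2]<hi)];print(n,len(Q),*rect(Q))
i=c["img"][130:255,300:400];s=dict(np.load("scene0.npz"))["img"][240:380,280:380]
o=np.hstack([cv2.resize(i,(400,500)),cv2.resize(s,(357,500))]);cv2.imwrite("pics/crop.png",o[:,:,::-1])
E
```

```text
handle [521.7   7.8] [ 21.3 109.2] 85.4 [[466, 2], [575, -7], [577, 14], [468, 23]] z [ 3.4 28.3 31.9]
mat [563.   10.1] [ 97.1 249.7] 85.0 [[434, -27], [683, -49], [692, 47], [443, 69]] z [-0.5  2.7  6. ]
blade [ 6.213e+02 -6.000e-01] [33.1 98.1] 85.3 [[571, -13], [669, -21], [672, 12], [574, 20]] z [13.1 17.1 20.5]
t2 [317.1 151.9] [14.2 80.9] 13.2 [[301, 190], [319, 111], [333, 114], [315, 193]] z [16.4 19.2 22.5]
t3 [200.4 238.5] [82.7 15.4] 83.0 [[188, 198], [203, 197], [213, 279], [198, 280]] z [14.7 19.5 22.7]
lid [ 543.9 -236.5] [167.1 212. ] 82.4 [[428, -305], [638, -333], [660, -168], [450, -140]] z [ 98.6 101.5 104.5]
inlay [ 543.8 -243.2] [110.8 152.1] 82.1 [[461, -288], [612, -308], [627, -199], [476, -178]] z [100.6 103.5 106.3]
green [570.5 184.7] [33.9 60.6] 2.7 [[552, 214], [555, 154], [589, 155], [586, 216]] z [126.8 129.7 132.6]
greenall [570.5 184.7] [33.9 60.6] 2.7 [[552, 214], [555, 154], [589, 155], [586, 216]] z [126.8 129.7 132.6]
board 8240 [567.2 292.5] [159.9 311.6] 4.2 [[476, 442], [499, 131], [658, 143], [636, 454]] z [46.9 50.1 53.3]
rail+ 669 [595.2 294.2] [111.4 309.6] 4.2 [[528, 445], [551, 136], [662, 144], [639, 453]] z [59.9 63.7 67.5]
green top 647 [570.4 184.7] [45.1 60.6] 2.1 [[547, 214], [549, 154], [594, 155], [592, 216]] z [126.2 129.7 132.7]
weight 508 [566.4 288. ] [ 45.7 267.3] 2.3 [[538, 421], [549, 154], [595, 155], [584, 422]] z [ 78.   96.3 114.4]
```

View pics/crop.png

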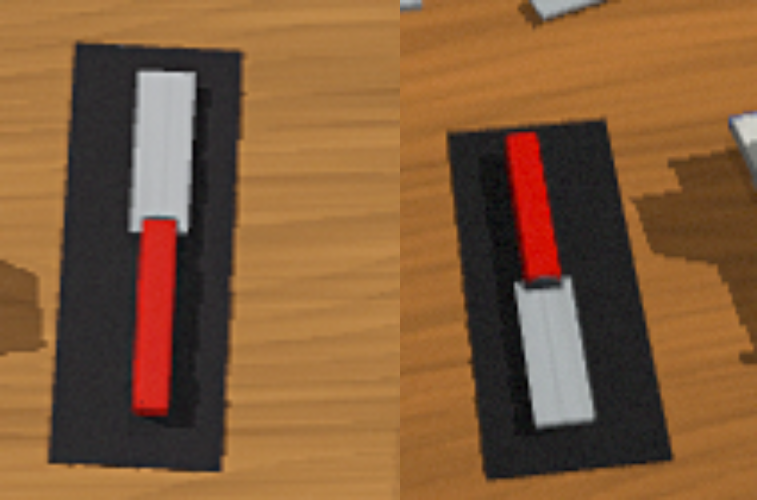

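The crop confirms a red handle of 110 × 21 mm with a long blade on the black mat. The other two handles are about 81 mm long, so this is the largest. The lid's 168 mm side runs along world y, and the inlay offset puts the hinge on the -y side, so the lip should face +y, towards the mat. I'll check that while moving above the tool.

```bash
for i in 1 2 3; do python3 -m creep '[[[0,0,0,31.4,-31.7,3.5,94],[0,0,0,31.4,-31.7,3.5,94],[0,0,0,31.4,-31.7,3.5,94],[0,0,0,31.4,-31.7,3.5,94],[0,0,0,31.4,-31.7,3.5,94]]]'; done
python3 -m creep '[[[0,0,0,31.4,-31.7,3.5,94],[0,0,0,0,0,0,94]]]'
for i in 1 2 3; do python3 -m creep '[[[0,0,-0.146,0,0,0,60],[0,0,-0.146,0,0,0,60],[0,0,-0.146,0,0,0,60],[0,0,-0.146,0,0,0,60],[0,0,-0.146,0,0,0,60]]]'; done
python3 -m creep '[[[0,0,-0.146,0,0,0,60],[0,0,-0.146,0,0,0,60],[0,0,-0.146,0,0,0,60],[0,0,-0.146,0,0,0,60],[0,0,0,0,0,0,60]]]'
cat >> h.py <<'E'
def to(target,yaw_y=None,rv=None):
    """print tool-frame shift (mm) to a world TCP target, and turn to bring closing axis to yaw_y (deg) with tool straight down"""
    from bench import r
    s=r.observe(); Rm=rot(s["orientation"]); t=Rm.inv().apply(np.array(target)-s["ee_pos"])*1000
    yy=np.degrees(np.arctan2(*Rm.as_matrix()[1::-1,1]))
    print("t",round(s["time_s"],2),"pos",np.round(s["ee_pos"]*1000,1),"yawy",round(yy,1),"zaxis",np.round(Rm.as_matrix()[:,2],3),"gap",round(s["finger_gap"]*1000,1),"grip",round(s["grasp_force"],1),"F",np.round(s["ft_force"],1),"q",np.round(s["qpos"],2))
    print("  shift",np.round(t,1))
    if yaw_y is not None:
        y=np.radians(yaw_y); Y=np.array([np.cos(y),np.sin(y),0]);Z=np.array([0,0,-1.]);M=np.c_[np.cross(Y,Z),Y,Z]
        print("  turn",np.round((Rm.inv()*R.from_matrix(M)).as_rotvec(),4))
E
python3 - <<'E'
from h import *
to([.522,.008,.06],85.2)
c=dict(np.load("scene0.npz"));P=cloud(c)
for lo,hi in[(.02,.085),(.097,.11)]:
    k=(P[...,2]>lo)&(P[...,2]<hi)&(P[...,0]>.4)&(P[...,0]<.7)&(P[...,1]>-.36)&(P[...,1]<-.11);print(*rect(P[k]))
E
```

```text
time_s: 0.6
ee_pos: [0.291, -0.4246, 0.1877]
orientation: [-0.0, 0.99, 0.144, -0.0]
ft_force: [0.9, 0.8, 0.8]
finger_gap: 0.094
grasp_force: 0.0
time_s: 1.1
ee_pos: [0.3963, -0.2281, 0.1703]
orientation: [-0.0, 0.99, 0.144, -0.0]
ft_force: [0.7, -0.2, -0.0]
finger_gap: 0.0941
grasp_force: 0.0
time_s: 1.6
ee_pos: [0.5017, -0.0314, 0.1527]
orientation: [0.0, 0.99, 0.144, -0.0]
ft_force: [0.5, -1.1, -0.8]
finger_gap: 0.094
grasp_force: 0.0
time_s: 1.8
ee_pos: [0.5247, 0.0138, 0.1488]
orientation: [-0.002, 0.989, 0.149, 0.001]
ft_force: [-0.2, -0.7, -0.9]
finger_gap: 0.0942
grasp_force: 0.0
time_s: 2.3
ee_pos: [0.5217, 0.0054, 0.1493]
orientation: [-0.0, 0.872, 0.49, -0.0]
ft_force: [-1.1, 0.1, 0.3]
finger_gap: 0.0603
grasp_force: 0.0
time_s: 2.8
ee_pos: [0.5217, 0.0052, 0.1493]
orientation: [-0.0, 0.639, 0.769, -0.0]
ft_force: [-1.0, 0.4, -0.5]
finger_gap: 0.0598
grasp_force: 0.0
time_s: 3.3
ee_pos: [0.5218, 0.0052, 0.1492]
orientation: [-0.0, 0.323, 0.946, -0.0]
ft_force: [-0.7, -0.5, 1.2]
finger_gap: 0.0601
grasp_force: 0.0
time_s: 3.8
ee_pos: [0.5217, 0.0052, 0.149]
orientation: [-0.001, 0.04, 0.999, -0.0]
ft_force: [-0.8, -0.9, -0.3]
finger_gap: 0.06
grasp_force: 0.0
t 3.8 pos [521.7   5.2 149. ] yawy 85.5 zaxis [-0.001  0.    -1.   ] gap 60.0 grip 0.0 F [-0.8 -0.9 -0.3] q [ 0.44  0.63 -0.77  1.92  0.58  0.83  0.85]
  shift [-0.1  2.8 89. ]
  turn [-0.0001 -0.0012  0.0045]
[ 650.1 -250.9] [ 49.9 160.5] 10.6 [[611, -177], [640, -334], [689, -325], [660, -167]] z [23.5 53.2 82. ]
[ 547.2 -238.2] [171.7 215.3] 82.4 [[429, -309], [643, -338], [665, -167], [452, -139]] z [ 99.3 102.1 104.8]
```

```bash
python3 - <<'E'
from h import *
ex=np.array([-.132,-.991]);L=np.array([.5439,-.2365])
for n in("scene","top"):
    c=dict(np.load(n+"0.npz"));P=cloud(c);d=P[...,:2]-L;a=d@ex*1000;b=d@np.array([.991,-.132])*1000
    for lo,hi in[(.02,.07),(.097,.11)]:
        k=(P[...,2]>lo)&(P[...,2]<hi)&(abs(a)<120)&(abs(b)<118)
        print(n,lo,k.sum(),np.histogram(a[k],np.arange(-92,93,8))[0])
    k=masks(c["img"])["blue"]&(abs(a)<130)&(abs(b)<130)&(P[...,2]<.085);print("blue low",k.sum(),np.round([np.median(a[k]),np.median(b[k])]) if k.sum() else "")
E
for i in 1; do python3 -m creep '[[[0,0,0,0,2.8,30,60],[0,0,0,0,0,35,60],[0,0,0,0,0,24,60],[0,0,0,0,0,0,60]]]'; done
```

```text
scene 0.02 1437 [ 0  0 67 81 72 71 69 71 75 69 72 74 72 71 72 70 73 70 72 70 72 72  2]
scene 0.097 8067 [ 26 375 372 378 369 394 384 364 384 381 381 384 378 390 385 378 395 379
 381 371 373 363  82]
blue low 0 
top 0.02 264 [ 0  0  0 26 13 12 14 13 12 15 13 14 14 13 12 13 13 14 12 13 13 13  2]
top 0.097 8049 [  0 359 374 371 381 388 380 374 379 378 377 386 376 382 384 377 388 379
 378 363 381 365 129]
blue low 0 
time_s: 4.2
ee_pos: [0.52, 0.008, 0.0579]
orientation: [-0.003, 0.041, 0.999, -0.001]
ft_force: [0.4, 0.0, 0.1]
finger_gap: 0.06
grasp_force: 0.0
```

Front confirmed: the 16 mm overhang is on the +y side. Now I'll grip the handle and lift it.

```bash
python3 -m creep '[[[0,0,0,0,0,30,60],[0,0,0,0,0,18,60],[0,0,0,0,0,1,50],[0,0,0,0,0,0,30],[0,0,0,0,0,0,10]]]' 50; python3 -m creep '[[[0,0,0,0,0,0,5],[0,0,0,0,0,0,0],[0,0,0,0,0,0,0],[0,0,0,0,0,0,0]]]' ; python3 -m creep '[[[0,0,0,0,0,-40,0],[0,0,0,0,0,-40,0],[0,0,0,0,0,-40,0],[0,0,0,0,0,0,0]]]'
python3 - <<'E'
from h import *
from bench import cams
to([.52,.008,.13],-7.6)
for n in("top","scene"):
    c=cams.capture(n);np.savez(n+"1.npz",**c);P=cloud(c)
    if n=="top":cv2.imwrite("pics/t1.png",c["img"][100:300,220:520][:,:,::-1].repeat(2,0).repeat(2,1))
    k=masks(c["img"])["steel"]&(P[...,2]>.1)&(P[...,2]<.2)&(abs(P[...,1])<.06)&(P[...,0]>.55)&(P[...,0]<.72)
    print(n,k.sum(),*rect(P[k]))
E
```

```text
time_s: 4.7
ee_pos: [0.5236, 0.0091, 0.0129]
orientation: [0.001, 0.04, 0.999, 0.0]
ft_force: [-0.8, -0.2, -0.2]
finger_gap: 0.0393
grasp_force: 0.0
time_s: 5.1
ee_pos: [0.523, 0.0087, 0.0122]
orientation: [0.001, 0.04, 0.999, -0.0]
ft_force: [-0.6, -0.5, 6.8]
finger_gap: 0.0195
grasp_force: 50.0
time_s: 5.5
ee_pos: [0.5256, 0.01, 0.1358]
orientation: [0.004, 0.04, 0.999, 0.001]
ft_force: [1.4, 0.3, -0.4]
finger_gap: 0.0193
grasp_force: 50.0
t 5.5 pos [525.6  10.  135.8] yawy 85.5 zaxis [ 0.008  0.001 -1.   ] gap 19.3 grip 50.0 F [ 1.4  0.3 -0.4] q [ 0.42  0.65 -0.75  1.93  0.61  0.8   0.82]
  shift [ 5.5 -2.5  5.8]
  turn [0.0081 0.005  1.6244]Traceback (most recent call last):
  File "<stdin>", line 8, in <module>
  File "h.py", line 14, in rect
    b=cv2.boxPoints((c,s,a)); return np.round(c,1),np.round(s,1),round(a,1),np.round(b).astype(int).tolist(),"z",np.round(np.percentile(P[:,2]*1000,[5,50,95]),1)
                                                                                                                          ~~~~~~~~~~~~~^^^^^^^^^^^^^^^^^^^^^^^
    return _quantile_unchecked(
        a, q, axis, out, overwrite_input, method, keepdims, weights)
    return _ureduce(a,
                    func=_quantile_ureduce_func,
    ...<5 lines>...
                    overwrite_input=overwrite_input,
                    method=method)
    r = func(a, **kwargs)
    result = _quantile(arr,
                       quantiles=q,
    ...<2 lines>...
                       out=out,
                       weights=wgt)
    slices_having_nans = np.isnan(arr[-1, ...])
                                  ~~~^^^^^^^^^
IndexError: index -1 is out of bounds for axis 0 with size 0
```

View pics/t1.png

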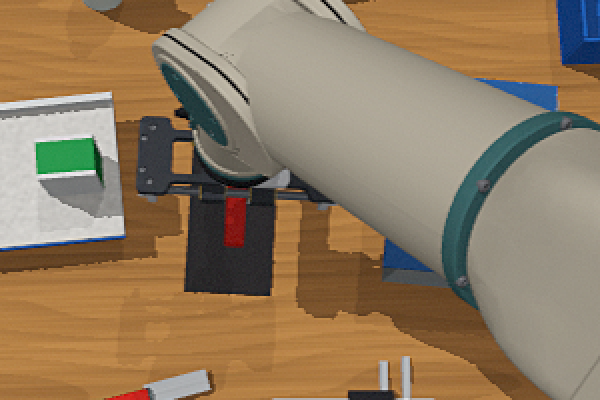

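The tool is held firmly, with the handle between the fingers at about (235,215) in the crop. Now I'll turn the blade towards the lip.

```bash
python3 -m creep '[[[0,0,0,-30,20,0,0],[0,0,0,-23,20,0,0]]]'
for i in 1 2; do python3 -m creep '[[[0,0,0.147,0,0,0,0],[0,0,0.147,0,0,0,0],[0,0,0.147,0,0,0,0],[0,0,0.147,0,0,0,0],[0,0,0.147,0,0,0,0]]]'; done
python3 -m creep '[[[0,0,0.147,0,0,0,0],[0,0,0,0,0,0,0],[0,0,0,0,0,0,0]]]'
python3 - <<'E'
from h import *
from bench import cams
to([.580,.035,.1],-7.6)
c=cams.capture("scene");np.savez("scene2.npz",**c);cv2.imwrite("pics/s2.png",c["img"][:,:,::-1])
E
```

```text
time_s: 5.75
ee_pos: [0.5786, 0.0434, 0.13]
orientation: [-0.001, 0.04, 0.999, -0.001]
ft_force: [1.2, -0.1, -1.1]
finger_gap: 0.0199
grasp_force: 50.0
time_s: 6.25
ee_pos: [0.5771, 0.0442, 0.1294]
orientation: [-0.001, 0.399, 0.917, -0.001]
ft_force: [0.4, 0.0, -0.3]
finger_gap: 0.0198
grasp_force: 50.0
time_s: 6.75
ee_pos: [0.5772, 0.0442, 0.1295]
orientation: [-0.001, 0.701, 0.713, -0.002]
ft_force: [-0.6, -0.4, 0.0]
finger_gap: 0.0198
grasp_force: 50.0
time_s: 7.05
ee_pos: [0.5776, 0.0446, 0.1303]
orientation: [-0.0, 0.749, 0.663, -0.001]
ft_force: [-0.7, 0.1, -0.6]
finger_gap: 0.0198
grasp_force: 50.0
t 7.05 pos [577.6  44.6 130.3] yawy -6.9 zaxis [-0.002 -0.001 -1.   ] gap 19.8 grip 50.0 F [-0.7  0.1 -0.6] q [ 0.06  0.63 -0.29  1.79  0.25  0.76 -0.48]
  shift [-9.2  3.6 30.3]
  turn [-0.002   0.0011  0.0114]
```

View pics/s2.png

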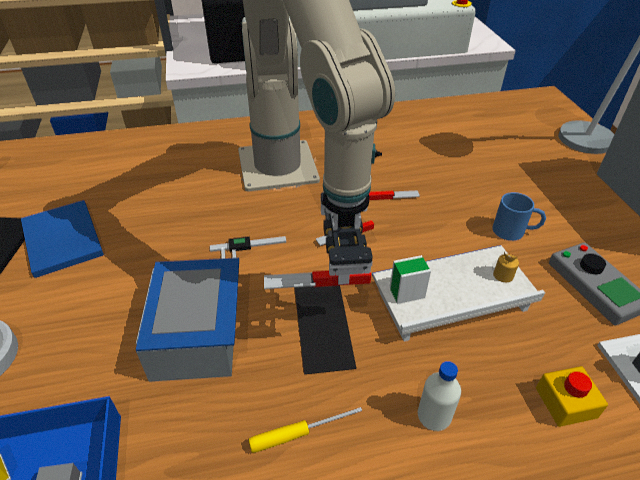

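The scene shows the tool in the gripper at (345,275), blade pointing left towards the lid with its tip near (265,283). The arm is well clear of the lid.

```bash
cat >> h.py <<'E'
def blade(c,lo=.06,hi=.32,box=None):
    P=cloud(c);m=masks(c["img"])["steel"]|((c["img"].max(-1)-c["img"].min(-1)<25)&(c["img"].max(-1)>130))
    u0,v0,u1,v1=box; b=np.zeros(m.shape,bool);b[v0:v1,u0:u1]=1
    k=m&b&(P[...,2]>lo)&(P[...,2]<hi);Q=P[k];print(k.sum(),*rect(Q));return Q
E
python3 - <<'E'
from h import *
from bench import cams
c=dict(np.load("scene2.npz"));Q=blade(c,.1,.16,(255,265,312,300))
A=np.c_[Q[:,:2]-Q[:,:2].mean(0),np.ones(len(Q))];print("plane",np.linalg.lstsq(A,Q[:,2],rcond=None)[0])
c=cams.capture("top");np.savez("top2.npz",**c)
P=cloud(c);Q=blade(c,.1,.16,(300,120,450,300))
E
```

```text
307 [568.1 -56.5] [86.7 31.4] 83.4 [[547, -98], [579, -101], [589, -15], [558, -12]] z [132.9 134.8 137.1]
plane [-0.01086963 -0.00024555  0.13491487]Traceback (most recent call last):
  File "<stdin>", line 6, in <module>
  File "h.py", line 34, in blade
    k=m&b&(P[...,2]>lo)&(P[...,2]<hi);Q=P[k];print(k.sum(),*rect(Q));return Q
                                                            ~~~~^^^
  File "h.py", line 14, in rect
    b=cv2.boxPoints((c,s,a)); return np.round(c,1),np.round(s,1),round(a,1),np.round(b).astype(int).tolist(),"z",np.round(np.percentile(P[:,2]*1000,[5,50,95]),1)
                                                                                                                          ~~~~~~~~~~~~~^^^^^^^^^^^^^^^^^^^^^^^
    return _quantile_unchecked(
        a, q, axis, out, overwrite_input, method, keepdims, weights)
    return _ureduce(a,
                    func=_quantile_ureduce_func,
    ...<5 lines>...
                    overwrite_input=overwrite_input,
                    method=method)
    r = func(a, **kwargs)
    result = _quantile(arr,
                       quantiles=q,
    ...<2 lines>...
                       out=out,
                       weights=wgt)
    slices_having_nans = np.isnan(arr[-1, ...])
                                  ~~~^^^^^^^^^
IndexError: index -1 is out of bounds for axis 0 with size 0
```

```bash
python3 -m creep '[[[0,0,0.011,0,0,20,0],[0,0,0,0,0,25,0],[0,0,0,0,0,0,0],[0,0,0,0,0,0,0]]]'
python3 -m creep '[[[0,0,0,-20,0,0,0],[0,0,0,-20,0,0,0],[0,0,0,-15,0,0,0],[0,0,0,-10,0,0,0],[0,0,0,0,0,0,0]]]'
python3 - <<'E'
from h import *
from bench import cams
to([.5735,-.0205,.0855],-7.6)
c=cams.capture("scene");cv2.imwrite("pics/s3.png",cv2.resize(c["img"][230:390,130:400],None,fx=2.8,fy=2.8)[:,:,::-1])
E
```

```text
time_s: 7.55
ee_pos: [0.5783, 0.0446, 0.0864]
orientation: [-0.0, 0.753, 0.658, -0.0]
ft_force: [0.4, 0.7, -0.8]
finger_gap: 0.0195
grasp_force: 50.0
time_s: 8.05
ee_pos: [0.5699, -0.0216, 0.0871]
orientation: [0.001, 0.754, 0.656, 0.0]
ft_force: [0.5, -0.4, -1.6]
finger_gap: 0.0198
grasp_force: 50.0
t 8.05 pos [569.9 -21.6  87.1] yawy -7.9 zaxis [ 0.001 -0.001 -1.   ] gap 19.8 grip 50.0 F [ 0.5 -0.4 -1.6] q [ 0.16  0.68 -0.27  1.85  0.29  0.65 -0.42]
  shift [1.6 3.4 1.6]
  turn [ 0.0009  0.0007 -0.0059]
```

View pics/s3.png

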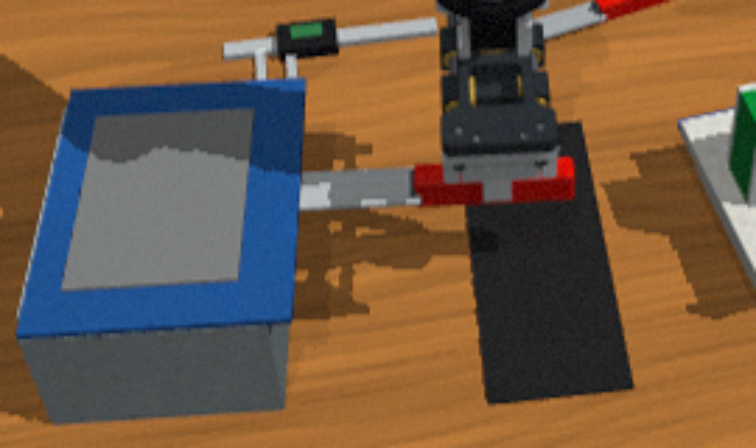

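The blade tip is under the lip at about (300,190) in the crop. Now I'll lift and follow the arc.

```bash
python3 -m creep '[[[0,0,0,-1,0,-9,0],[0,0,0,-1,0,-10,0],[0,0,0,-1,0,-11,0],[0,0,0,-3,0,-11,0],[0,0,0,-4,0,-11,0]]]' 55
python3 - <<'E'
from h import *
from bench import cams
to([.5735,-.0205,.0855],-7.6)
c=cams.capture("scene");P=cloud(c);k=masks(c["img"])["blue"];H=np.array([.5328,-.3197])
ex=np.array([-.132,-.991]);a=(P[...,:2]-H)@ex;b=(P[...,:2]-H)@np.array([.991,-.132]);k&=(a>-.2)&(a<.1)&(abs(b)<.12)&(P[...,2]>.09)
p=np.polyfit(a[k],P[...,2][k],1);print("lid angle",-np.arctan(p[0]),k.sum())
Q=blade(c,.1,.18,(200,220,320,300))
E
```

```text
time_s: 8.6
ee_pos: [0.5687, -0.0292, 0.1398]
orientation: [0.0, 0.753, 0.658, 0.001]
ft_force: [-0.1, 1.6, -2.1]
finger_gap: 0.0191
grasp_force: 55.0
t 8.6 pos [568.7 -29.2 139.8] yawy -7.7 zaxis [ 0.001  0.    -1.   ] gap 19.1 grip 55.0 F [-0.1  1.6 -2.1] q [ 0.2   0.61 -0.31  1.81  0.25  0.76 -0.37]
  shift [ 9.2  3.5 54.3]
  turn [ 0.001  -0.0005 -0.0025]
lid angle 0.3144103220735613 3756
341 [ 530.4 -152.9] [168.5  65.4] 46.5 [[449, -191], [496, -237], [612, -114], [565, -69]] z [141.3 143.8 145.7]
```

```bash
python3 -m creep '[[[0,0,0,-5,0,-10.4,0],[0,0,0,-5,0,-10.4,0],[0,0,0,-6.6,0,-9.4,0],[0,0,0,-6.6,0,-9.4,0]]]'
python3 -m creep '[[[0,0,0,-7.4,0,-8.5,0],[0,0,0,-7.4,0,-8.5,0],[0,0,0,-8.6,0,-7.3,0],[0,0,0,-8.6,0,-7.3,0]]]'
cat > lid.py <<'E'
from h import *
from bench import cams
to([.5735,-.0205,.0855],-7.6)
c=cams.capture("scene");P=cloud(c);H=np.array([.5328,-.3197])
ex=np.array([-.132,-.991]);a=(P[...,:2]-H)@ex;b=(P[...,:2]-H)@np.array([.991,-.132]);k=masks(c["img"])["blue"]&(a>-.2)&(a<.12)&(abs(b)<.12)&(P[...,2]>.09)&(P[...,2]<.29)
p=np.polyfit(P[...,2][k],a[k],1);print("lid angle",np.arctan2(1,-p[0]),k.sum())
E
python3 lid.py
```

```text
time_s: 9.05
ee_pos: [0.5651, -0.0533, 0.179]
orientation: [0.0, 0.754, 0.657, 0.0]
ft_force: [-0.4, 1.0, -2.0]
finger_gap: 0.0194
grasp_force: 55.0
time_s: 9.45
ee_pos: [0.5607, -0.0852, 0.2103]
orientation: [0.0, 0.754, 0.657, -0.0]
ft_force: [0.6, 0.9, -1.5]
finger_gap: 0.0195
grasp_force: 55.0
t 9.45 pos [560.7 -85.2 210.3] yawy -7.8 zaxis [-0. -0. -1.] gap 19.5 grip 55.0 F [ 0.6  0.9 -1.5] q [ 0.32  0.52 -0.34  1.74  0.21  0.92 -0.24]
  shift [ 65.9   3.9 124.8]
  turn [-0.0001  0.0002 -0.0035]
lid angle 0.9168621873036473 1679
```

```bash
python3 -m creep '[[[0,0,0,-9.5,0,-5.9,0],[0,0,0,-9.5,0,-5.9,0],[0,0,0,-10.2,0,-4.3,0],[0,0,0,-10.2,0,-4.3,0]]]'
python3 -m creep '[[[0,0,0,-10.7,0,-2.8,0],[0,0,0,-10.7,0,-2.8,0],[0,0,0,-10.9,0,-1,0],[0,0,0,-10.9,0,-1,0]]]'
python3 -m creep '[[[0,0,0,-10.9,0,0,0],[0,0,0,-10.9,0,0,0],[0,0,0,-10.5,0,0,0],[0,0,0,-10.5,0,0,0],[0,0,0,0,0,0,0]]]'
python3 -m creep '[[[0,0,0,0,0,0,0],[0,0,0,0,0,0,0],[0,0,0,0,0,0,0]]]'
python3 lid.py
```

```text
time_s: 9.9
ee_pos: [0.5553, -0.1244, 0.2304]
orientation: [0.0, 0.754, 0.657, -0.0]
ft_force: [-0.2, 1.6, -1.1]
finger_gap: 0.0195
grasp_force: 55.0
time_s: 10.3
ee_pos: [0.5494, -0.1673, 0.2377]
orientation: [-0.0, 0.754, 0.657, -0.0]
ft_force: [0.8, -0.6, -1.0]
finger_gap: 0.0195
grasp_force: 55.0
time_s: 10.8
ee_pos: [0.5433, -0.2109, 0.2374]
orientation: [0.0, 0.754, 0.656, -0.001]
ft_force: [-0.8, 0.2, -1.0]
finger_gap: 0.0201
grasp_force: 55.0
time_s: 11.1
ee_pos: [0.5441, -0.2078, 0.2378]
orientation: [-0.0, 0.753, 0.658, 0.0]
ft_force: [0.4, 0.1, -1.7]
finger_gap: 0.0194
grasp_force: 55.0
t 11.1 pos [ 544.1 -207.8  237.8] yawy -7.7 zaxis [ 0.  0. -1.] gap 19.4 grip 55.0 F [ 0.4  0.1 -1.7] q [ 0.53  0.51 -0.34  1.67  0.19  1.   -0.  ]
  shift [189.5   4.  152.3]
  turn [ 0.0002 -0.0004 -0.0022]
lid angle 1.9031641931973298 6212
```

The lid is at its 1.9 rad stop. Next I'll carry the tool back to the mat.

```bash
python3 -m creep '[[[0,0,0,45,0,0,0],[0,0,0,45,0,0,0],[0,0,0,45,0,0,0],[0,0,0,45,0,0,0],[0,0,0,40,0,0,0]]]'
for i in 1 2; do python3 -m creep '[[[0,0,-0.147,0,0,10,0],[0,0,-0.147,0,0,10,0],[0,0,-0.147,0,0,10,0],[0,0,-0.147,0,0,10,0],[0,0,-0.147,0,0,10,0]]]'; done
python3 -m creep '[[[0,0,-0.147,0,0,0,0],[0,0,0,0,0,0,0],[0,0,0,0,0,0,0]]]'
python3 - <<'E'
from h import *
to([.523,.009,.013],85.3)
E
```

```text
time_s: 11.65
ee_pos: [0.5738, 0.0124, 0.238]
orientation: [-0.0, 0.753, 0.658, 0.0]
ft_force: [0.5, 0.6, -0.3]
finger_gap: 0.0194
grasp_force: 55.0
time_s: 12.15
ee_pos: [0.5737, 0.0099, 0.1874]
orientation: [0.0, 0.464, 0.886, 0.0]
ft_force: [1.4, -0.5, -1.3]
finger_gap: 0.0196
grasp_force: 55.0
time_s: 12.65
ee_pos: [0.5738, 0.0096, 0.1374]
orientation: [0.0, 0.115, 0.993, -0.0]
ft_force: [0.4, -0.3, -1.4]
finger_gap: 0.0194
grasp_force: 55.0
time_s: 12.95
ee_pos: [0.5739, 0.0096, 0.1378]
orientation: [0.0, 0.047, 0.999, 0.0]
ft_force: [0.1, 0.7, -0.9]
finger_gap: 0.0197
grasp_force: 55.0
t 12.95 pos [573.9   9.6 137.8] yawy 84.7 zaxis [ 0.  0. -1.] gap 19.7 grip 55.0 F [ 0.1  0.7 -0.9] q [ 0.39  0.7  -0.73  1.79  0.59  0.88  0.86]
  shift [ 50.6  -5.4 124.8]
  turn [ 0.0004  0.0002 -0.0112]
```

```bash
python3 -m creep '[[[0,0,-0.011,25,-3,30,0],[0,0,0,25,-2,30,0],[0,0,0,0,0,35,0],[0,0,0,0,0,20,0],[0,0,0,0,0,5,0]]]'
python3 -m creep '[[[0,0,0,0,0,2,0],[0,0,0,0,0,2,0],[0,0,0,0,0,0,0],[0,0,0,0,0,0,0]]]'
python3 -c "
from h import *
to([.523,.009,.0125],85.3)"
```

```text
time_s: 13.45
ee_pos: [0.5224, 0.0084, 0.0163]
orientation: [-0.001, 0.04, 0.999, -0.001]
ft_force: [0.2, -0.4, -0.8]
finger_gap: 0.0195
grasp_force: 55.0
time_s: 13.85
ee_pos: [0.5242, 0.0086, 0.0145]
orientation: [0.001, 0.04, 0.999, 0.0]
ft_force: [-0.1, 0.1, -1.6]
finger_gap: 0.0197
grasp_force: 55.0
t 13.85 pos [524.2   8.6  14.5] yawy 85.5 zaxis [ 0.002  0.    -1.   ] gap 19.7 grip 55.0 F [-0.1  0.1 -1.6] q [ 0.29  0.81 -0.56  2.    0.81  0.56  0.65]
  shift [1.2 0.3 2. ]
  turn [0.0001 0.0016 0.0027]
```

```bash
python3 -m creep '[[[0,0,0,0,0,2,0],[0,0,0,0,0,0,0],[0,0,0,0,0,0,24],[0,0,0,0,0,0,40],[0,0,0,0,0,0,40]]]'
python3 -m creep '[[[0,0,0,0,0,-30,50],[0,0,0,0,0,-50,70],[0,0,0,0,0,-50,70],[0,0,0,0,40,-50,70],[0,0,0,0,50,0,70]]]'
python3 -m creep '[[[0,0,0,0,40,0,70],[0,0,0,0,0,0,70]]]'
python3 - <<'E'
from h import *
from bench import cams
to([.5428,-.2444,.2],82.4)
c=cams.capture("top");np.savez("top3.npz",**c);cv2.imwrite("pics/t3.png",c["img"][:,:,::-1])
E
```

```text
time_s: 14.35
ee_pos: [0.5233, 0.0086, 0.0117]
orientation: [-0.0, 0.039, 0.999, 0.0]
ft_force: [-0.5, 0.2, 0.1]
finger_gap: 0.0363
grasp_force: 0.0
time_s: 14.85
ee_pos: [0.5334, 0.0878, 0.1854]
orientation: [0.004, 0.043, 0.999, -0.0]
ft_force: [1.2, -0.4, 0.1]
finger_gap: 0.0701
grasp_force: 0.0
time_s: 15.05
ee_pos: [0.5327, 0.1371, 0.182]
orientation: [0.001, 0.035, 0.999, 0.003]
ft_force: [-0.5, 0.3, -0.3]
finger_gap: 0.0701
grasp_force: 0.0
t 15.05 pos [532.7 137.1 182. ] yawy 86.0 zaxis [ 0.002  0.006 -1.   ] gap 70.1 grip 0.0 F [-0.5  0.3 -0.3] q [ 0.2   0.62 -0.78  1.82  0.53  0.93  0.68]
  shift [ -36.9 -379.7  -20.1]
  turn [0.0057 0.0018 0.0626]
```

View pics/t3.png

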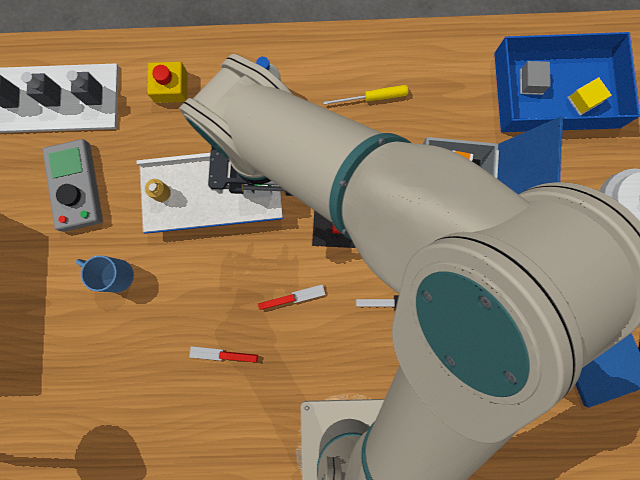

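The top view shows the lid open at (530,165) and the orange specimen just peeking out at (462,155), but the forearm hides the rest of the case. I'll measure the case interior in the scene view instead.

Run:
```python
from h import *
from bench import cams
c=cams.capture("scene");np.savez("scene3.npz",**c);P=cloud(c);m=masks(c["img"])
C=np.array([.5428,-.2444]);ex=np.array([-.132,-.991]);ey=np.array([.991,-.132])
a=(P[...,:2]-C)@ex*1000;b=(P[...,:2]-C)@ey*1000
k=(abs(a)<66)&(abs(b)<96)&(P[...,2]>.08)&(P[...,2]<.092)
print("all tops",k.sum(),*rect(P[k]))
for n in("orange","blue"):
    q=k&m[n]; print(n,q.sum(),*rect(P[q]),"case a",np.percentile(a[q],[2,50,98]).round(),"b",np.percentile(b[q],[2,50,98]).round())
    b0=np.median(b[q]);q=k&(abs(b-b0)<34);print("  top",*rect(P[q]),np.percentile(a[q],[2,50,98]).round(),np.percentile(b[q],[2,50,98]).round())
cv2.imwrite("pics/s4.png",cv2.resize(c["img"][210:400,90:330],(760,600))[:,:,::-1])
t=dict(np.load("top3.npz"))
```

```text
all tops 1349 [ 539.7 -244.8] [130.2 185.9] 82.4 [[439, -297], [623, -322], [640, -193], [456, -168]] z [82.  85.1 87.6]
orange 479 [ 599.8 -254.8] [33.5 61.8] 76.7 [[566, -264], [626, -278], [634, -246], [574, -231]] z [83.1 85.3 87.4] case a [-14.   3.  19.] b [28. 59. 87.]
  top [ 599.7 -255.2] [45.3 61.8] 77.2 [[565, -270], [625, -284], [635, -240], [575, -226]] z [82.1 85.2 87.4] [-19.   3.  25.] [29. 60. 88.]
blue 414 [ 494.6 -235.5] [33.4 63.9] 78.5 [[460, -245], [523, -258], [529, -225], [467, -213]] z [82.5 84.9 87.5] case a [-19.  -2.  14.] b [-78. -46. -18.]
  top [ 494.4 -236. ] [45.3 64.2] 78.6 [[459, -252], [521, -264], [530, -220], [467, -207]] z [82.2 85.  87.5] [-24.  -3.  20.] [-78. -46. -18.]
```

View pics/s4.png

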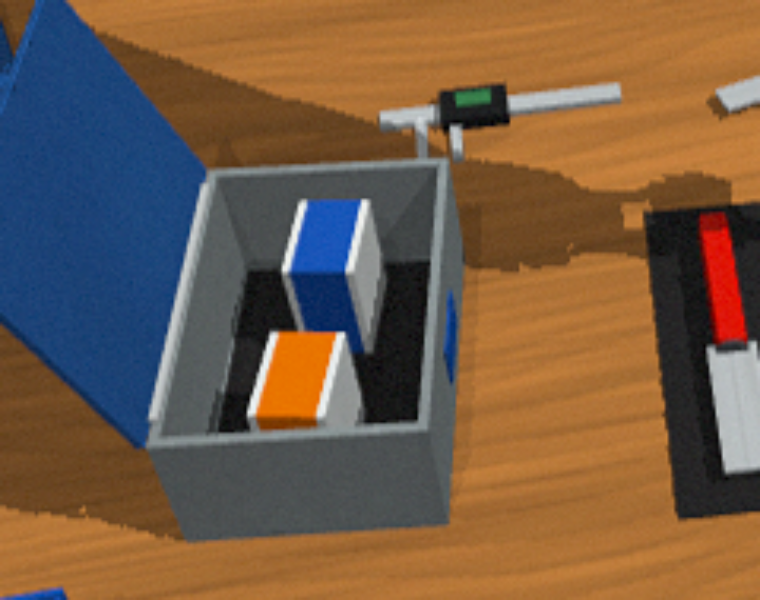

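The view shows orange at (295,375) and blue at (330,235) in the case, the lid standing open, and the label on the mat side. The tool lies on its mat. I'll fetch orange first.

```bash
python3 -m creep '[[[0,0,0,-10.5,-43,-5,70],[0,0,0,-10.5,-43,-5,70],[0,0,0,-10.5,-43,-5,70],[0,0,0,-10.5,-43,-5,70],[0,0,0,-10.5,-43,0,70]]]' 40
python3 -m creep '[[[0,0,0,-10.5,-43,0,70],[0,0,0,-10.5,-43,0,70],[0,0,0,-10.5,-43,0,70],[0,0,0,-10.5,-43,0,70],[0,0,0.14,0,0,0,70]]]'
python3 -m creep '[[[0,0,0.01,0,0,0,70],[0,0,0,0,0,0,70]]]'
python3 -c "
from h import *
to([.5997,-.2552,.059],77.2)"
```

```text
time_s: 15.65
ee_pos: [0.5678, -0.0931, 0.2009]
orientation: [-0.0, 0.041, 0.999, -0.001]
ft_force: [1.5, 0.6, 0.2]
finger_gap: 0.0699
grasp_force: 0.0
time_s: 16.15
ee_pos: [0.5939, -0.2753, 0.1984]
orientation: [-0.001, 0.117, 0.993, -0.002]
ft_force: [-0.2, 0.1, -1.0]
finger_gap: 0.0701
grasp_force: 0.0
time_s: 16.35
ee_pos: [0.5958, -0.2638, 0.2004]
orientation: [-0.001, 0.113, 0.994, 0.0]
ft_force: [-0.0, 0.6, 0.7]
finger_gap: 0.0702
grasp_force: 0.0
t 16.35 pos [ 595.8 -263.8  200.4] yawy 77.0 zaxis [-0.001  0.    -1.   ] gap 70.2 grip 0.0 F [-0.   0.6  0.7] q [ 0.79  0.73 -0.74  1.5   0.53  1.12  1.28]
  shift [ -2.    9.2 141.4]
  turn [ 0.0001 -0.0012 -0.003 ]
```

```bash
python3 -m creep '[[[0,0,0,-2,9.2,30,70],[0,0,0,0,0,35,70],[0,0,0,0,0,20,70],[0,0,0,0,0,0,70],[0,0,0,0,0,0,70]]]'
python3 -c "
from h import *
to([.5997,-.2552,.059],77.2)"
```

```text
time_s: 16.85
ee_pos: [0.601, -0.2543, 0.1163]
orientation: [0.0, 0.113, 0.994, 0.0]
ft_force: [-0.1, -0.3, -0.2]
finger_gap: 0.0702
grasp_force: 0.0
t 16.85 pos [ 601.  -254.3  116.3] yawy 77.0 zaxis [ 0.  0. -1.] gap 70.2 grip 0.0 F [-0.1 -0.3 -0.2] q [ 0.74  0.82 -0.69  1.58  0.6   0.96  1.2 ]
  shift [ 1.1 -1.2 57.3]
  turn [ 0.0005  0.0002 -0.0027]
```

```bash
python3 -m creep '[[[0,0,0,1,-1,25,70],[0,0,0,0,0,20,70],[0,0,0,0,0,12,70],[0,0,0,0,0,0,70],[0,0,0,0,0,0,60]]]'
python3 -m creep '[[[0,0,0,0,0,0,50],[0,0,0,0,0,0,40],[0,0,0,0,0,0,35],[0,0,0,0,0,0,35]]]' 40
python3 -c "
from h import *
to([.5997,-.2552,.2],77.2)"
```

```text
time_s: 17.35
ee_pos: [0.6005, -0.2559, 0.06]
orientation: [0.001, 0.114, 0.993, -0.0]
ft_force: [0.0, -0.2, 0.2]
finger_gap: 0.0648
grasp_force: 0.0
time_s: 17.75
ee_pos: [0.6001, -0.2562, 0.0596]
orientation: [0.001, 0.114, 0.993, -0.0]
ft_force: [0.1, -0.1, 4.2]
finger_gap: 0.0437
grasp_force: 40.0
t 17.75 pos [ 600.1 -256.2   59.6] yawy 76.9 zaxis [ 0.001 -0.001 -1.   ] gap 43.7 grip 40.0 F [ 0.1 -0.1  4.2] q [ 0.72  0.89 -0.65  1.62  0.66  0.87  1.16]
  shift [   0.4    0.8 -140.4]
  turn [-0.0002  0.0013 -0.0055]
```

```bash
python3 -m creep '[[[0,0,0,0,0,-15,35],[0,0,0,0,0,-35,35],[0,0,0,0,0,-45,35],[0,0,0,0,0,-45,35],[0,0,0,0,0,-25,35]]]'
python3 -m creep '[[[0,0,0,6,20,0,35],[0,0,0,12.2,40.8,0,35],[0,0,0,12.2,40.8,0,35],[0,0,0,12.2,40.8,0,35],[0,0,0,12.2,40.8,0,35]]]'
python3 -m creep '[[[0,0,0,12.2,40.8,0,35],[0,0,0,12.2,40.8,0,35],[0,0,0,12.2,40.8,0,35],[0,0,0,12.2,40.8,0,35],[0,0,0,12.2,40.8,0,35]]]'
python3 -m creep '[[[0,0,0,12.2,40.8,0,35],[0,0,0,12.2,40.8,0,35],[0,0,0,6,20,0,35],[0,0,0,0,0,0,35]]]'
python3 -m creep '[[[0,0,0.145,0,0,0,35],[0,0,0.145,0,0,0,35],[0,0,0.145,0,0,0,35],[0,0,0.145,0,0,0,35],[0,0,0.145,0,0,0,35]]]'
python3 -m creep '[[[0,0,0.145,0,0,0,35],[0,0,0.145,0,0,0,35],[0,0,0.145,0,0,0,35],[0,0,0.145,0,0,0,35],[0,0,0,0,0,0,35]]]'
python3 - <<'E'
from h import *
from bench import cams
to([.5679,.2537,.104],2.1)
c=cams.capture("scene");P=cloud(c);m=masks(c["img"])
c2=cams.capture("top");P2=cloud(c2);m2=masks(c2["img"])
for n,p,mm in(("scene",P,m),("top",P2,m2)):
  for col in("orange","green"):
    k=mm[col]&(p[...,1]>.12)&(p[...,1]<.4)&(p[...,0]>.48)&(p[...,0]<.66)
    if k.sum()>20:
        Q=p[k];t=Q[Q[:,2]>np.percentile(Q[:,2],98)-.008];print(n,col,k.sum(),*rect(t))
cv2.imwrite("pics/s5.png",cv2.resize(c["img"][150:350,340:580],(720,600))[:,:,::-1])
E
```

```text
time_s: 18.25
ee_pos: [0.6008, -0.2556, 0.2283]
orientation: [0.002, 0.114, 0.993, -0.0]
ft_force: [0.6, -0.0, -2.4]
finger_gap: 0.0435
grasp_force: 40.0
time_s: 18.75
ee_pos: [0.5869, -0.0636, 0.2242]
orientation: [-0.0, 0.114, 0.993, -0.0]
ft_force: [0.8, -0.3, -2.9]
finger_gap: 0.0436
grasp_force: 40.0
time_s: 19.25
ee_pos: [0.5738, 0.1488, 0.2242]
orientation: [-0.0, 0.114, 0.993, -0.0]
ft_force: [0.3, 0.3, -2.6]
finger_gap: 0.0437
grasp_force: 40.0
time_s: 19.65
ee_pos: [0.5658, 0.2586, 0.2245]
orientation: [-0.001, 0.111, 0.994, 0.002]
ft_force: [-1.2, -0.4, -2.8]
finger_gap: 0.0438
grasp_force: 40.0
time_s: 20.15
ee_pos: [0.5679, 0.2516, 0.2239]
orientation: [-0.0, 0.462, 0.887, -0.001]
ft_force: [-0.4, -0.1, -3.4]
finger_gap: 0.0436
grasp_force: 40.0
time_s: 20.65
ee_pos: [0.5679, 0.2519, 0.224]
orientation: [0.0, 0.694, 0.72, -0.001]
ft_force: [0.1, 0.2, -2.7]
finger_gap: 0.0437
grasp_force: 40.0
t 20.65 pos [567.9 251.9 224. ] yawy 2.0 zaxis [-0.    -0.001 -1.   ] gap 43.7 grip 40.0 F [ 0.1  0.2 -2.7] q [-0.22  0.59 -0.4   1.57  0.25  1.03 -0.65]
  shift [1.9e+00 1.0e-01 1.2e+02]
  turn [-0.0003  0.0012 -0.0011]
scene orange 169 [568.1 255.5] [59.  32.3] 89.8 [[552, 226], [584, 226], [584, 285], [552, 285]] z [248.7 250.5 252. ]
scene green 394 [573.1 184.2] [34.9 60.7] 5.1 [[553, 213], [558, 152], [593, 155], [588, 216]] z [127.7 130.  132. ]
```

View pics/s5.png

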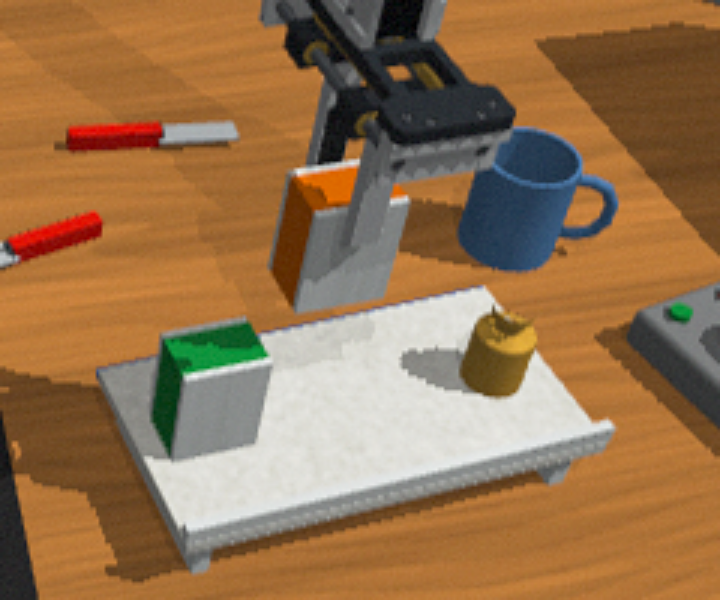

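Orange is held upright above the shelf at (340,235) in the crop, with green at (210,385) and the weight at (500,355). Now I'll lower it with a small correction.

```bash
python3 -m creep '[[[0,0,-0.028,-2,-0.5,30,35],[0,0,0,0,0,35,35],[0,0,0,0,0,25,35],[0,0,0,0,0,15,35],[0,0,0,0,0,8,35]]]'
python3 -m creep '[[[0,0,0,0,0,3,35],[0,0,0,0,0,0,35],[0,0,0,0,0,0,35]]]'
python3 -c "
from h import *
to([.5675,.2498,.1035],3.7)"
```

```text
time_s: 21.25
ee_pos: [0.5672, 0.2507, 0.1095]
orientation: [-0.0, 0.683, 0.73, -0.001]
ft_force: [-0.1, -1.1, -2.6]
finger_gap: 0.044
grasp_force: 40.0
time_s: 21.55
ee_pos: [0.5684, 0.2517, 0.1089]
orientation: [0.0, 0.684, 0.73, 0.001]
ft_force: [0.3, -0.6, -2.4]
finger_gap: 0.044
grasp_force: 40.0
t 21.55 pos [568.4 251.7 108.9] yawy 3.7 zaxis [ 0.002  0.001 -1.   ] gap 44.0 grip 40.0 F [ 0.3 -0.6 -2.4] q [-0.25  0.72 -0.36  1.69  0.33  0.79 -0.69]
  shift [-1.8 -1.   5.4]
  turn [ 0.002  -0.0008  0.0006]
```

```bash
python3 -m creep '[[[0,0,0,-1.8,-1,2,35],[0,0,0,0,0,2,35],[0,0,0,0,0,1,35],[0,0,0,0,0,0,35],[0,0,0,0,0,0,35]]]'
python3 -c "
from h import *
to([.5675,.2498,.1035],3.7)"
```

```text
time_s: 22.05
ee_pos: [0.5669, 0.2492, 0.1035]
orientation: [0.0, 0.684, 0.73, 0.0]
ft_force: [-2.5, -2.0, 5.5]
finger_gap: 0.0436
grasp_force: 40.0
t 22.05 pos [566.9 249.2 103.5] yawy 3.7 zaxis [ 0.001 -0.    -1.   ] gap 43.6 grip 40.0 F [-2.5 -2.   5.5] q [-0.24  0.73 -0.35  1.69  0.33  0.78 -0.69]
  shift [0.6 0.6 0. ]
  turn [0.0005 0.0004 0.0002]
```

```bash
python3 -m creep '[[[0,0,0,0,0,0,48],[0,0,0,0,0,0,60],[0,0,0,0,0,0,70],[0,0,0,0,0,-30,70],[0,0,0,0,0,-45,70]]]'
python3 -m creep '[[[0,0,0,0,0,-45,70],[0,0,0,-20,-4.3,0,70],[0,0,0,-40,-8.6,0,70],[0,0,0,-40,-8.6,0,70],[0,0,0,-40,-8.6,0,70]]]'
python3 -m creep '[[[0,0,0,-40,-8.6,0,70],[0,0,0,-40,-8.6,0,70],[0,0,0,-40,-8.6,0,70],[0,0,0,-40,-8.6,0,70],[0,0,0,-40,-8.6,0,70]]]'
python3 -m creep '[[[0,0,0,-40,-8.6,0,70],[0,0,0,-40,-8.6,0,70],[0,0,0,-40,-8.6,0,70],[0,0,0,-20,-4.3,0,70]]]'
python3 -m creep '[[[0,0,-0.145,0,0,0,70],[0,0,-0.145,0,0,0,70],[0,0,-0.145,0,0,0,70],[0,0,-0.145,0,0,0,70],[0,0,-0.145,0,0,0,70]]]'
python3 -m creep '[[[0,0,-0.145,0,0,0,70],[0,0,-0.145,0,0,0,70],[0,0,-0.145,0,0,0,70],[0,0,-0.145,0,0,0,70],[0,0,0,0,0,0,70]]]'
python3 - <<'E'
from h import *
from bench import cams
to([.4945,-.236,.059],78.6)
c=cams.capture("scene");p=cloud(c);mm=masks(c["img"])
for col in("orange","green"):
    k=mm[col]&(p[...,1]>.12)&(p[...,1]<.4)&(p[...,0]>.48)&(p[...,0]<.66)
    Q=p[k];t=Q[Q[:,2]>np.percentile(Q[:,2],98)-.008];print(col,k.sum(),*rect(t))
k=(p[...,1]>.12)&(p[...,1]<.3)&(p[...,0]>.48)&(p[...,0]<.66)&(p[...,2]>.124)&(p[...,2]<.135);print(*rect(p[k]))
k=(p[...,1]>.34)&(p[...,1]<.45)&(p[...,0]>.48)&(p[...,0]<.63)&(p[...,2]>.07)&(p[...,2]<.125);print("weight",*rect(p[k]))
E
```

```text
time_s: 22.55
ee_pos: [0.5649, 0.2484, 0.1758]
orientation: [-0.001, 0.684, 0.73, -0.003]
ft_force: [1.6, 1.4, 0.9]
finger_gap: 0.07
grasp_force: 0.0
time_s: 23.05
ee_pos: [0.5455, 0.1065, 0.2227]
orientation: [0.0, 0.683, 0.73, 0.0]
ft_force: [0.0, 0.5, 0.6]
finger_gap: 0.0699
grasp_force: 0.0
time_s: 23.55
ee_pos: [0.5156, -0.0962, 0.2228]
orientation: [0.0, 0.684, 0.73, 0.0]
ft_force: [0.7, -0.7, -0.2]
finger_gap: 0.0702
grasp_force: 0.0
time_s: 23.95
ee_pos: [0.4937, -0.2409, 0.2225]
orientation: [0.0, 0.686, 0.728, -0.001]
ft_force: [-0.4, -0.2, 0.2]
finger_gap: 0.07
grasp_force: 0.0
time_s: 24.45
ee_pos: [0.4951, -0.2363, 0.2227]
orientation: [0.0, 0.378, 0.926, 0.0]
ft_force: [0.6, -0.3, 0.5]
finger_gap: 0.07
grasp_force: 0.0
time_s: 24.95
ee_pos: [0.495, -0.2364, 0.2225]
orientation: [0.0, 0.1, 0.995, 0.0]
ft_force: [-0.3, -0.4, -0.1]
finger_gap: 0.0701
grasp_force: 0.0
t 24.95 pos [ 495.  -236.4  222.5] yawy 78.5 zaxis [ 0.     0.001 -1.   ] gap 70.1 grip 0.0 F [-0.3 -0.4 -0.1] q [ 0.88  0.55 -0.75  1.77  0.44  0.99  1.33]
  shift [5.000e-01 1.000e-01 1.635e+02]
  turn [ 0.0009  0.0001 -0.0016]
orange 337 [568.6 252.2] [34.6 61.9] 4.6 [[549, 282], [554, 220], [588, 223], [583, 284]] z [128.  130.  132.1]
green 383 [573.9 185.2] [33.3 61. ] 4.4 [[555, 214], [560, 154], [593, 156], [588, 217]] z [128.  130.1 132.2]
[571.3 218.8] [ 49.5 128.5] 3.6 [[543, 281], [551, 153], [600, 156], [592, 284]] z [126.  129.8 132. ]
weight [569.5 399.2] [43.2 39.5] 11.6 [[544, 414], [552, 375], [595, 384], [587, 423]] z [ 72.9  94.9 114.9]
```

Orange stands in line with green, with a 7 mm gap and the same heading. Now blue.

```bash
python3 -m creep '[[[0,0,0,0,0,35,70],[0,0,0,0,0,45,70],[0,0,0,0,0,40,70],[0,0,0,0,0,25,70],[0,0,0,0,0,12,70]]]'
python3 -m creep '[[[0,0,0,0,0,6,70],[0,0,0,0,0,0,70],[0,0,0,0,0,0,70]]]'
python3 -c "
from h import *
to([.4945,-.236,.0595],78.6)"
```

```text
time_s: 25.5
ee_pos: [0.4936, -0.2359, 0.0635]
orientation: [-0.002, 0.102, 0.995, 0.0]
ft_force: [-0.0, -0.2, -0.8]
finger_gap: 0.0701
grasp_force: 0.0
time_s: 25.8
ee_pos: [0.4959, -0.2366, 0.0609]
orientation: [0.001, 0.101, 0.995, -0.0]
ft_force: [-0.4, -0.2, -0.4]
finger_gap: 0.07
grasp_force: 0.0
t 25.8 pos [ 495.9 -236.6   60.9] yawy 78.5 zaxis [ 0.002 -0.001 -1.   ] gap 70.0 grip 0.0 F [-0.4 -0.2 -0.4] q [ 0.76  0.76 -0.58  1.91  0.65  0.66  1.15]
  shift [1.5 0.3 1.4]
  turn [-0.0005  0.0022 -0.0025]
```

```bash
python3 -m creep '[[[0,0,0,1,0,0.7,60],[0,0,0,0,0,0,50],[0,0,0,0,0,0,40],[0,0,0,0,0,0,35],[0,0,0,0,0,0,35]]]' 40
python3 -m creep '[[[0,0,0,0,0,-15,35],[0,0,0,0,0,-35,35],[0,0,0,0,0,-45,35],[0,0,0,0,0,-45,35],[0,0,0,0,0,-25,35]]]'
python3 -m creep '[[[0,0,0,1.6,20,0,35],[0,0,0,3.2,40,0,35],[0,0,0,3.2,40,0,35],[0,0,0,3.2,40,0,35],[0,0,0,3.2,40,0,35]]]'
python3 -m creep '[[[0,0,0,3.2,40,0,35],[0,0,0,3.2,40,0,35],[0,0,0,3.2,40,0,35],[0,0,0,3.2,40,0,35],[0,0,0,3.2,40,0,35]]]'
python3 -m creep '[[[0,0,0,3.2,40,0,35],[0,0,0,3.2,40,0,35],[0,0,0,3.2,40,0,35],[0,0,0,3.2,40,0,35],[0,0,0,1.6,20,0,35]]]'
python3 -m creep '[[[0,0,0.1437,0,0,0,35],[0,0,0.1437,0,0,0,35],[0,0,0.1437,0,0,0,35],[0,0,0.1437,0,0,0,35],[0,0,0.1437,0,0,0,35]]]'
python3 -m creep '[[[0,0,0.1437,0,0,0,35],[0,0,0.1437,0,0,0,35],[0,0,0.1437,0,0,0,35],[0,0,0.1437,0,0,0,35],[0,0,0,0,0,0,35]]]'
python3 - <<'E'
from h import *
from bench import cams
to([.5634,.3218,.1035],4.4)
c=cams.capture("scene");p=cloud(c);mm=masks(c["img"])
for col,lo in(("blue",.2),("orange",.1),("green",.1)):
    k=mm[col]&(p[...,1]>.12)&(p[...,1]<.4)&(p[...,0]>.48)&(p[...,0]<.66)&(p[...,2]>lo)
    Q=p[k];t=Q[Q[:,2]>np.percentile(Q[:,2],98)-.008];print(col,k.sum(),*rect(t))
E
```

```text
time_s: 26.3
ee_pos: [0.4941, -0.2363, 0.0594]
orientation: [0.0, 0.1, 0.995, -0.0]
ft_force: [-1.3, 0.1, 3.9]
finger_gap: 0.0438
grasp_force: 40.0
time_s: 26.8
ee_pos: [0.4952, -0.2358, 0.2281]
orientation: [0.002, 0.1, 0.995, -0.0]
ft_force: [0.3, -0.4, -2.0]
finger_gap: 0.0436
grasp_force: 40.0
time_s: 27.3
ee_pos: [0.5152, -0.0552, 0.2247]
orientation: [-0.0, 0.1, 0.995, 0.0]
ft_force: [1.0, -0.6, -2.0]
finger_gap: 0.0436
grasp_force: 40.0
time_s: 27.8
ee_pos: [0.5394, 0.1439, 0.2246]
orientation: [-0.0, 0.1, 0.995, -0.0]
ft_force: [1.5, 0.1, -2.2]
finger_gap: 0.0437
grasp_force: 40.0
time_s: 28.3
ee_pos: [0.5601, 0.3263, 0.2247]
orientation: [-0.001, 0.098, 0.995, 0.002]
ft_force: [0.5, -0.1, -2.1]
finger_gap: 0.0436
grasp_force: 40.0
time_s: 28.8
ee_pos: [0.561, 0.3215, 0.2244]
orientation: [-0.001, 0.446, 0.895, -0.0]
ft_force: [-0.2, 0.4, -3.0]
finger_gap: 0.0435
grasp_force: 40.0
time_s: 29.3
ee_pos: [0.5611, 0.3217, 0.2245]
orientation: [-0.0, 0.679, 0.734, -0.0]
ft_force: [-0.4, 0.3, -2.9]
finger_gap: 0.0436
grasp_force: 40.0
t 29.3 pos [561.1 321.7 224.5] yawy 4.4 zaxis [-0.001  0.    -1.   ] gap 43.6 grip 40.0 F [-0.4  0.3 -2.9] q [-0.35  0.63 -0.36  1.5   0.24  1.06 -0.69]
  shift [-1.00e-01  2.40e+00  1.21e+02]
  turn [-0.0006 -0.0001  0.0001]
blue 478 [566.2 322.3] [40.2 61.3] 3.5 [[544, 352], [548, 291], [588, 293], [584, 354]] z [247.9 251.2 253. ]
orange 231 [568.3 251.9] [33.3 60.4] 2.9 [[550, 281], [553, 221], [586, 223], [583, 283]] z [127.9 130.2 132.3]
green 382 [573.7 185.1] [33.6 60.6] 2.5 [[556, 215], [558, 154], [592, 156], [589, 216]] z [127.8 129.9 131.8]
```

```bash
python3 -m creep '[[[0,0,0.01,-1,2.5,30,35],[0,0,0,0,0,35,35],[0,0,0,0,0,25,35],[0,0,0,0,0,15,35],[0,0,0,0,0,8,35]]]'
python3 -m creep '[[[0,0,0,0,0,2,35],[0,0,0,0,0,0,35],[0,0,0,0,0,0,35]]]'
python3 -c "
from h import *
to([.5637,.3210,.1035],3.8)"
```

```text
time_s: 29.85
ee_pos: [0.5637, 0.3205, 0.1098]
orientation: [-0.001, 0.682, 0.731, -0.001]
ft_force: [0.1, -0.3, -2.1]
finger_gap: 0.0443
grasp_force: 40.0
time_s: 30.15
ee_pos: [0.5651, 0.3214, 0.1104]
orientation: [0.0, 0.683, 0.73, 0.001]
ft_force: [0.6, -0.2, -1.6]
finger_gap: 0.0439
grasp_force: 40.0
t 30.15 pos [565.1 321.4 110.4] yawy 3.8 zaxis [ 0.002  0.001 -1.   ] gap 43.9 grip 40.0 F [ 0.6 -0.2 -1.6] q [-0.37  0.75 -0.32  1.6   0.29  0.84 -0.74]
  shift [-0.3 -1.4  6.9]
  turn [ 0.002  -0.0012  0.0007]
```

```bash
python3 -m creep '[[[0,0,0,0,-1,3,35],[0,0,0,0,0,2.5,35],[0,0,0,0,0,1.2,35],[0,0,0,0,0,0,35],[0,0,0,0,0,0,35]]]'
python3 -c "
from h import *
to([.5637,.3210,.1035],3.8)"
```

```text
time_s: 30.65
ee_pos: [0.5634, 0.3208, 0.1034]
orientation: [0.0, 0.683, 0.73, 0.0]
ft_force: [-2.1, -0.9, 5.4]
finger_gap: 0.0439
grasp_force: 40.0
t 30.65 pos [563.4 320.8 103.4] yawy 3.8 zaxis [ 0.001  0.    -1.   ] gap 43.9 grip 40.0 F [-2.1 -0.9  5.4] q [-0.37  0.76 -0.32  1.61  0.3   0.82 -0.75]
  shift [ 0.2  0.3 -0.1]
  turn [ 0.0006 -0.0001  0.0004]
```

Blue is in contact with the shelf. I'll release it, back away and check.

```bash
python3 -m creep '[[[0,0,0,0,0,0,48],[0,0,0,0,0,0,60],[0,0,0,0,0,0,70],[0,0,0,0,0,-30,70],[0,0,0,0,0,-45,70]]]'
python3 -m creep '[[[0,0,0,0,0,-45,70],[0,0,0,0,0,-40,70],[0,0,0,0,-40,0,70],[0,0,0,0,-45,0,70],[0,0,0,0,0,0,70]]]'
python3 -m creep '[[[0,0,0,0,0,0,70],[0,0,0,0,0,0,70],[0,0,0,0,0,0,70]]]'
python3 lid.py
python3 - <<'E'
from h import *
from bench import cams
c=cams.capture("scene");p=cloud(c);mm=masks(c["img"])
for col,lo in(("blue",.1),("orange",.1),("green",.1)):
    k=mm[col]&(p[...,1]>.12)&(p[...,1]<.4)&(p[...,0]>.48)&(p[...,0]<.66)&(p[...,2]>lo)
    Q=p[k];t=Q[Q[:,2]>np.percentile(Q[:,2],98)-.008];print(col,k.sum(),*rect(t))
k=mm["red"]&(abs(p[...,1])<.06)&(p[...,0]>.43)&(p[...,0]<.62);print("tool",*rect(p[k]))
cv2.imwrite("pics/s6.png",c["img"][:,:,::-1])
E
```

```text
time_s: 31.15
ee_pos: [0.5616, 0.3193, 0.1752]
orientation: [-0.001, 0.683, 0.73, -0.003]
ft_force: [0.2, -0.6, 0.6]
finger_gap: 0.0697
grasp_force: 0.0
time_s: 31.65
ee_pos: [0.4715, 0.315, 0.2623]
orientation: [-0.001, 0.681, 0.732, -0.002]
ft_force: [1.1, 0.4, 0.1]
finger_gap: 0.0698
grasp_force: 0.0
time_s: 31.95
ee_pos: [0.48, 0.315, 0.2621]
orientation: [0.0, 0.684, 0.73, 0.0]
ft_force: [-0.5, 0.5, -0.8]
finger_gap: 0.0707
grasp_force: 0.0
t 31.95 pos [480.  315.  262.1] yawy 3.7 zaxis [ 0.001  0.    -1.   ] gap 70.7 grip 0.0 F [-0.5  0.5 -0.8] q [-0.38  0.48 -0.39  1.65  0.2   1.05 -0.76]
  shift [-340.9   71.4  176.6]
  turn [ 0.0006 -0.0004  0.1978]
lid angle 1.9035158921448603 6720
blue 396 [533.8 321.2] [63.3 98.7] 89.8 [[484, 290], [583, 289], [583, 353], [485, 353]] z [127.7 130.  132.6]
orange 339 [568.8 251.5] [33.3 60.1] 5.5 [[549, 280], [555, 220], [588, 223], [582, 283]] z [128.2 130.2 132.5]
green 384 [574.5 184.8] [34.7 61.1] 5.1 [[555, 214], [560, 153], [595, 156], [589, 217]] z [127.8 130.1 132.2]
tool [529.   10.5] [ 22.8 110.4] 85.3 [[473, 4], [583, -5], [585, 17], [475, 26]] z [25.6 28.3 31. ]
```

View pics/s6.png

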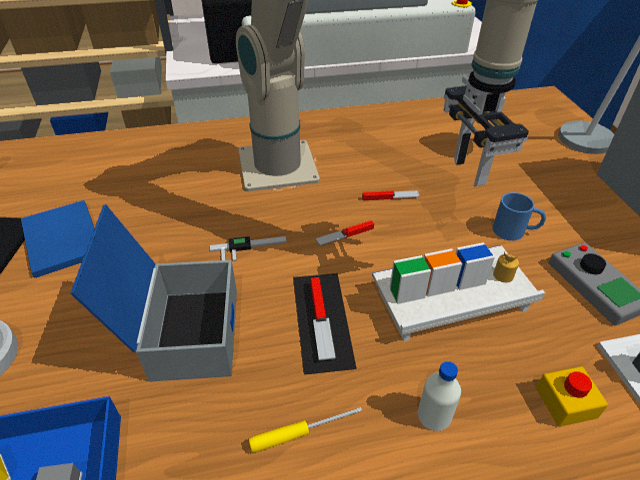

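The picture shows green, orange and blue in one straight row at (410,278), (443,270) and (475,265), with the weight untouched beside them. The lid is open and the tool is on its mat.

```bash
python3 -c "
from bench import finish_job
print(finish_job())"
```

```text
the job is handed in; nothing more can be done
None
```

I levered the lid open with the blade and it stays open at about 1.9 rad, the tool is back on its mat, green, orange and blue stand in one straight row on the shelf, and I handed the job in at about 32 s (no verdict came back).

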